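Push the sample rack into the corner of the fence

TASK

Push the blue tube rack along the bench into the corner made by the white fence and the red stop block, so that the long side facing the fence sits flat against it and one end touches the red stop. Only push it: do not lift or tip it, do not touch the tubes standing in it, and leave the bottle, jar and dish where they are. Finish with the hand clear of everything.

Things in the scene. Friction and masses are not known exactly. Their poses are not given: they have to be found in the camera images.
- rack: bright blue rectangular tube rack, a loose block 90 mm (its x) by 130 mm (its y) by 50 mm high, about 0.25 to 0.5 kg, with square holes in its top; origin at the centre of its underside, z up. Its +x long side faces the fence, its -x long side the robot. Slides on the bench (friction about 1 to 4 N; it may jerk, with brief peaks of 10 to 15 N)
- fence: white straight alignment fence fixed to the bench, 460 mm long along its y, 28 mm high, 12 mm thick, with a 4 mm high foot behind. Origin at bench height, midway along the flat face that looks to the robot; that face is the plane x = 0 of its frame, x points away from the robot. Its position and yaw (up to 0.25 rad) vary
- stop: red end-stop block fixed to the bench against the front of the fence near one of its two ends (left or right varies): 60 mm across the fence (its x), 24 mm along the fence (its y), 32 mm high; axes parallel to the fence's; origin at the centre of its underside, 200 mm along the fence from the fence's middle
- reader: grey barcode reader with a black window on top, fixed to the bench against the fence near the other end from the red stop: 60 mm across the fence (x), 50 mm along it (y), 45 mm high; origin at the centre of its underside, 200 mm along the fence from the fence's middle
- reagent: amber reagent bottle with a blue cap, 54 mm diameter, 110 mm tall, loose; stands on the robot's side of the fence to the left or right of the rack; origin at the centre of its underside. Not to be disturbed
- jar: white specimen jar with a yellow cap, 58 mm diameter, 65 mm tall, loose; stands on the other side of the rack from the bottle; origin at the centre of its underside. Not to be disturbed
- dish: aluminium dish, 90 mm across, 25 mm high, loose, behind the fence; origin at the centre of its underside. Not to be disturbed
- tube_a: loose white sample tube with a red cap, 15 mm diameter (cap 18 mm), 62 mm long, standing in a hole of the rack at x -20, y -42 mm of the rack's frame; origin at the bottom of the tube, 8 mm above the rack's underside, so that its cap reaches 70 mm above the bench. Not to be touched
- tube_b: loose white sample tube with a green cap, 15 mm diameter (cap 18 mm), 62 mm long, standing in a hole of the rack at x 20, y -14 mm of the rack's frame; origin at the bottom of the tube, 8 mm above the rack's underside, so that its cap reaches 70 mm above the bench. Not to be touched
- tube_c: loose white sample tube with a yellow cap, 15 mm diameter (cap 18 mm), 62 mm long, standing in a hole of the rack at x -20, y 14 mm of the rack's frame; origin at the bottom of the tube, 8 mm above the rack's underside, so that its cap reaches 70 mm above the bench. Not to be touched
- tube_d: loose white sample tube with a red cap, 15 mm diameter (cap 18 mm), 62 mm long, standing in a hole of the rack at x 20, y 42 mm of the rack's frame; origin at the bottom of the tube, 8 mm above the rack's underside, so that its cap reaches 70 mm above the bench. Not to be touched
There are look-alikes about, which are no part of the job. Of the things like the rack, leave any that is brown or pink; of the rest the larger one is meant.

How it is judged:
By the outcome, as a careful person would: the job done as asked, in the order asked, and still so for the second after the job is handed in, with the robot touching nothing.
It also fails if it takes over 64 s, if anything falls off the work surface, if the arm or the gripper's body presses on something with over 40 N, if the wrist force passes 120 N, or if a joint passes its speed limit or range.

ROBOT

A 6-joint arm with a two-finger parallel gripper is mounted at the origin on the work surface. World frame = base frame: x ahead of the robot, y to its left, z up, the work surface at z = 0. Lengths are in m, angles in rad, forces in N, time in s.
With the tool pointing down it reaches from about 0.375 to 0.9 m from the base axis. Payload 3.1 kg.
Tool frame: the origin (TCP) lies on the centre line of the jaws, within the pads' length; the fingertips stand 8 mm ahead of it and the grasp point (between the pads) lies 11 mm behind it; z points along the fingers, y is the line along which they close (so a half turn about z gives the same grasp; the last joint's range is limited). The gripper opens to 87 mm and grips with 3 to 60 N. Pads are 19 mm wide; open, the fingers measure 117 mm over their backs; the gripper's body (75 mm by 190 mm) begins 51 mm behind the grasp point.
Start: joints at [-1.345, 0.527, 1.433, -0, 1.181, -0.178], TCP at [0.246, -0.574, 0.231] pointing down, gripper open.
Joint ranges: [-3.08, 3.08], [-0.75, 2.2], [0.22, 2.44], [-1.43, 4.57], [0, 2.65], [-2.85, 2.85]. Speed limits (rad/s): [2.79, 2.79, 3.14, 3.14, 3.14, 3.14].

INTERFACE

Orientations are given as a unit quaternion [x, y, z, w].
In Python, from rig import robot gives the robot as it stands. The module is installed in compiled form; this text tells all that it offers.
- The arm moves only by the tool send_rows, never from a script. Its argument "increments" is one flat list of numbers, 7 for each row, row after row: the turn, a rotation vector about the world's x, y, z in rad, then the shift along the world's x, y, z in cm, then the opening, from 0 (shut) to 1 (fully open). A call has 1 to 20 rows; each row shifts and turns the commanded pose from where the row before left it; what a row does not reach is not made up. A row lasts 1/12 s, in which the tool goes at most 41.7 mm and 7.16 degrees, less where a joint would pass 70% of its speed; a pose out of reach is approached as far as the arm can. A call is refused whole if a number of a shift passes 4.17 or a number of a turn 0.125, either way. A call with a gripper value outside its range is refused whole. The fingers move at their own pace and stop on an object; "newtons" is the grip in N (left out, the last holds). Time passes only in rows, so rows that do not move let the fingers close. It gives the time, the measured TCP pose, the force, the opening and the grip force at its end, in the units of the state.
- robot.get_obs(): the state, without advancing time (a new reading comes with each control period).
- robot.camera(name): name is "scene" or "top" or "wrist"; returns a dict with "image" (384x512x3 uint8, red, green, blue), "range_z" (384x512 float32, m along the optical axis (not along the pixel's ray), 0 where there is no reading), "fx", "fy", "cx", "cy" (pixels), "R" (3x3) and "t" (3): a world point X has camera coordinates R X + t. Camera axes: x right, y down, z forward; pixel columns grow to the right and rows downward; lengths in m; the calibration is good to about 2 mm. A picture is of the moment at which its call begins.
- robot.hand_in(): hands the job in; it is judged then, once.
The state is a dict: "time": time; "q": joint angles; "joint_velocities": joint speeds; "joint_torque": joint torques, N m; "position": TCP position; "tool_rot": TCP orientation; "ft_force": force on the tool from outside, world axes, zero at the start; "moment": the same for the moment, N m; "grip_width": finger opening in m; "grip_force": force on a finger pad.
Only numpy, scipy, OpenCV 4.12 (cv2) and the standard library are available. Lean on these libraries where they do the work, as an engineer would, in place of code of your own. Each camera call takes 0.05 s, during which the arm holds its last target. There are 200 camera calls.

## Working session

There is one attempt and no reset: what is moved stays moved. The work goes in short steps, Python scripts to look and compute and a tool call to move; the robot and the scene stay as the last step left them, time stands still between calls to the robot, and variables do not carry over. Pictures are saved under pics/ and viewed, at most 10 in all, crops included, and the job is handed in when it is done.

Besides the shell and the picture viewer there is one more tool, called after "Call:" as a command line: name --argument value ..., lists and objects as JSON in quotes. send_rows: Moves the arm, as the interface text tells. Its arguments: {"type":"object","properties":{"increments":{"type":"array"},"newtons":{"type":"number"}},"required":["increments"]}

```bash
mkdir -p pics
python3 - <<'E'
from rig import robot
import cv2,numpy as np,pickle
for n in("scene","top"):
    c=robot.camera(n); pickle.dump(c,open(n+'.pkl','wb'))
    cv2.imwrite(f'pics/{n}0.png',c['image'][...,::-1])
    print(n,c['fx'],c['cx'],c['cy'],(-c['R'].T@c['t']).round(3),c['R'].round(2).tolist())
print(robot.get_obs())
E
```

```text
scene 443.18451273376866 254.3313376998914 184.60237410064923 [0.914 0.538 0.662] [[-0.87, 0.49, 0.01], [0.34, 0.63, -0.7], [-0.35, -0.61, -0.71]]
top 417.97415076639845 254.66011557821935 196.8237783877503 [ 0.532 -0.012  1.026] [[-0.0, -1.0, -0.02], [-1.0, 0.0, -0.06], [0.06, 0.02, -1.0]]
{'time': 0.1, 'q': array([-1.34450629e+00,  5.28356479e-01,  1.43379192e+00, -3.05758638e-05,
        1.18140114e+00, -1.78482815e-01]), 'joint_velocities': array([ 0.00013578, -0.00216116, -0.00276955, -0.00061465,  0.00125919,
       -0.00041486]), 'joint_torque': array([-3.00811444e-04, -4.40985131e+01, -1.77150679e+01,  6.34901016e-02,
        5.33607462e-02, -4.41808868e-05]), 'position': array([ 0.24601104, -0.57383403,  0.22967411]), 'tool_rot': array([ 9.79588040e-01,  2.01013220e-01, -3.75198100e-05, -9.77824847e-04]), 'ft_force': array([-0.18888976,  0.43752227,  0.0152969 ]), 'moment': array([ 0.02097745, -0.06034743, -0.01903016]), 'grip_force': 0.0, 'grip_width': 0.08737691632613616}
```

View pics/top0.png

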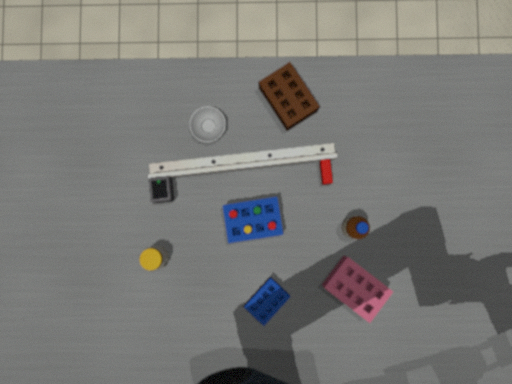

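View pics/scene0.png

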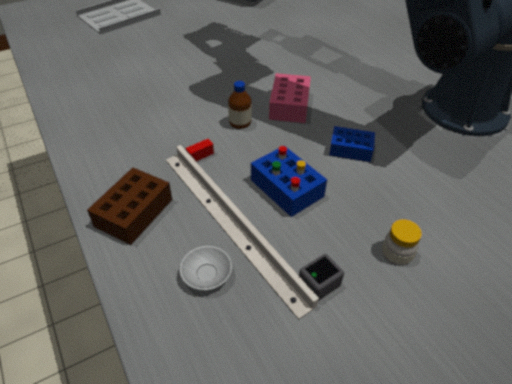

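The top view shows the blue rack with tubes at (254,219). The fence runs from (150,175) to (336,155), with the red stop at its right end (326,172) and the reader at left (161,189). The bottle is at (357,228), the jar at (150,260), and the smaller blue decoy at (268,300). The scene view agrees.

```bash
cat > h.py <<'E'
import numpy as np,cv2
def ray(c,uv,z):
    uv=np.atleast_2d(uv).astype(float)
    d=np.c_[(uv[:,0]-c['cx'])/c['fx'],(uv[:,1]-c['cy'])/c['fy'],np.ones(len(uv))]@c['R']
    o=-c['R'].T@c['t']; return o+d*((z-o[2])/d[:,2])[:,None]
def pts(c):
    v,u=np.mgrid[:384,:512]; Z=c['range_z']
    p=np.stack([(u-c['cx'])/c['fx']*Z,(v-c['cy'])/c['fy']*Z,Z],-1)
    return (p-c['t'])@c['R']
def hsv(c): return cv2.cvtColor(c['image'],cv2.COLOR_RGB2HSV)
def blobs(m,amin=40):
    m=cv2.morphologyEx(m.astype(np.uint8),cv2.MORPH_CLOSE,np.ones((5,5)))
    n,l,s,_=cv2.connectedComponentsWithStats(m)
    return [l==i for i in np.argsort(-s[1:,4])+1 if s[i,4]>=amin]
def box(P):
    (c,(w,h),a)=cv2.minAreaRect((P[:,:2]*1000).astype(np.float32)); return np.round(c,1),(round(w,1),round(h,1)),round(a,1)
E
python3 - <<'E'
from h import *
import pickle
for n in("top","scene"):
    c=pickle.load(open(n+'.pkl','rb')); H=hsv(c); W=pts(c); hh,s,v=H[...,0],H[...,1],H[...,2]
    Z=W[...,2]
    for nm,m,z in (("blue",(hh>100)&(hh<130)&(s>150)&(v>60),.05),("red",((hh<6)|(hh>174))&(s>180)&(v>120),.032),("yel",(hh>20)&(hh<32)&(s>150),.065),("amber",(hh>5)&(hh<18)&(s>150)&(v>50),.1)):
        for b in blobs(m)[:3]:
            zz=Z[b]; t=b&(abs(Z-z)<.006)
            print(n,nm,b.sum(),'z95',np.percentile(zz,[50,97]).round(3),np.argwhere(b).mean(0).round(0)[::-1], box(W[t]) if t.sum()>20 else '', box(ray(c,cv2.findContours(t.astype(np.uint8),0,2)[0][0][:,0],z)) if n=='top' and t.sum()>20 else '')
    # fence top points
    t=(abs(Z-.028)<.005)&(s<60)&(v>140)&(W[...,0]>.5)&(W[...,0]<.75)
    for b in blobs(t)[:2]:
        P=W[b]; print(n,'fence',len(P),box(P),P[:,2].mean())
E
```

```text
top blue 1754 z95 [0.049 0.053] [253. 219.] (array([539.3,  16.5]), (87.6, 127.8), 8.8) (array([539.3,  16.5]), (87.5, 127.6), 8.7)
top blue 1075 z95 [0.034 0.038] [267. 301.]  
top blue 97 z95 [0.11  0.112] [362. 227.]  
top red 212 z95 [0.031 0.035] [326. 171.] (array([ 652.6, -159.2]), (54.1, 21.7), 5.7) (array([ 652.7, -158.7]), (54.8, 22.1), 5.4)
top yel 376 z95 [0.064 0.067] [151. 259.] (array([449.9, 251.3]), (48.1, 48.9), 58.5) (array([449.7, 250. ]), (47.5, 48.4), 45.6)
top amber 1981 z95 [0.049 0.052] [288.  95.]  
top amber 200 z95 [0.078 0.088] [354. 227.]  
top fence 944 (array([602. ,  35.6]), (149.4, 456.5), 5.9) 0.028076831063643
scene blue 2076 z95 [0.051 0.054] [292. 179.] (array([539.8,  17.1]), (90.7, 131.3), 8.8) 
scene blue 786 z95 [0.037 0.039] [353. 139.]  
scene blue 71 z95 [0.111 0.114] [239.  84.]  
scene red 168 z95 [0.034 0.036] [199. 146.] (array([ 656. , -158.8]), (55.3, 22.7), 5.3) 
scene yel 649 z95 [0.067 0.069] [405. 233.] (array([450.2, 252.7]), (50.1, 48.7), 18.7) 
scene yel 55 z95 [0.071 0.073] [301. 165.] (array([519.7,  28.1]), (15.6, 9.8), 77.8) 
scene amber 2011 z95 [0.052 0.054] [128. 198.]  
scene amber 265 z95 [0.078 0.092] [240. 100.]  
scene fence 1128 (array([716.8, 201.3]), (758.4, 184.0), 73.2) 0.033223849755499725
```

Call:
send_rows --increments '[0,0,-0.0125,1.1,2.9,0,1,0,0,-0.0125,1.1,2.9,0,1,0,0,-0.0125,1.1,2.9,0,1,0,0,-0.0125,1.1,2.9,0,1,0,0,-0.0125,1.1,2.9,0,1,0,0,-0.0125,1.1,2.9,0,1,0,0,-0.0125,1.1,2.9,0,1,0,0,-0.0125,1.1,2.9,0,1,0,0,-0.0125,1.1,2.9,0,1,0,0,-0.0125,1.1,2.9,0,1,0,0,-0.0125,1.1,2.9,0,1,0,0,-0.0125,1.1,2.9,0,1,0,0,-0.0125,1.1,2.9,0,1,0,0,-0.0125,1.1,2.9,0,1,0,0,-0.0125,1.1,2.9,0,1,0,0,-0.0125,1.1,2.9,0,1,0,0,-0.0125,1.1,2.9,0,1,0,0,-0.0125,1.1,2.9,0,1,0,0,-0.0125,1.1,2.9,0,1,0,0,-0.0125,1.1,2.9,0,1]'

```text
time: 1.77
position: [0.4662, 0.0072, 0.2304]
tool_rot: [0.997, 0.077, -0.0, -0.0]
ft_force: [0.8, -0.4, 0.1]
grip_width: 0.0871
grip_force: 0.0
```

Run:
```python
from rig import robot
from h import *
import pickle
c=robot.camera("wrist"); pickle.dump(c,open('w1.pkl','wb')); cv2.imwrite('pics/w1.png',c['image'][...,::-1])
o=robot.get_obs(); print(o['time'],o['position'],o['tool_rot'])
c=pickle.load(open('top.pkl','rb')); W=pts(c); X,Y,Z=W[...,0],W[...,1],W[...,2]
# fence front top edge: per image column, lowest row with z>0.02 near the fence line
E=[]
for u in range(175,318):
    r=[v for v in range(140,190) if Z[v,u]>.02 and c['image'][v,u].min()>120]
    if r: E.append((u,max(r)+.5))
P=ray(c,E,.028); k=np.polyfit(P[:,1],P[:,0],1); r=P[:,0]-np.polyval(k,P[:,1]); g=abs(r)<.003
k=np.polyfit(P[g,1],P[g,0],1); print('face x=%.4f%+.4f*y yaw %.2f deg'%(k[1],k[0],-np.degrees(np.arctan(k[0]))),g.sum(),r[g].std())
```

```text
1.8167 [0.46782133 0.0114216  0.23055745] [ 0.99695072  0.07800429  0.00113166 -0.00182042]
face x=0.6676-0.1052*y yaw 6.01 deg 136 0.0008710357905450482
```

View pics/w1.png

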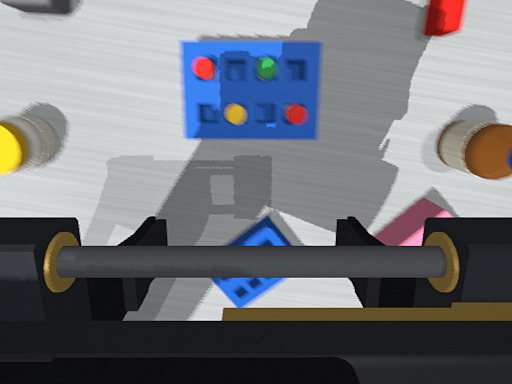

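The wrist view shows the rack square to the hand, centred at (251,90) with its near edge at row 138. The decoy's nearest corner (267,215) is about 75 mm behind that edge, so there is room to lower the hand.

Call:
send_rows --increments '[0,0,0,0,0,-2.55,1,0,0,0,0,0,-2.55,1,0,0,0,0,0,-2.55,1,0,0,0,0,0,-2.55,1,0,0,0,0,0,-2.55,1,0,0,0,0,0,-2.55,1,0,0,0,0,0,-2.55,1,0,0,0,0,0,-2.55,1,0,0,0,0,0,0,1,0,0,0,0,0,0,1,0,0,0,0.3,0.03,0,1,0,0,0,0.3,0.03,0,1,0,0,0,0.3,0.03,0,1,0,0,0,0.3,0.03,0,1,0,0,0,0.3,0.03,0,1,0,0,0,0.3,0.03,0,1]'

```text
time: 3.15
position: [0.4841, 0.0074, 0.0272]
tool_rot: [0.997, 0.077, -0.0, 0.0]
ft_force: [-4.3, -3.5, 2.9]
grip_width: 0.0872
grip_force: 2.4
```

Call:
send_rows --increments '[0,0,-0.005,0.4,0.042,0,1,0,0,-0.005,0.4,0.042,0,1,0,0,-0.005,0.4,0.042,0,1,0,0,-0.005,0.4,0.042,0,1,0,0,-0.005,0.4,0.042,0,1,0,0,-0.005,0.4,0.042,0,1,0,0,-0.005,0.4,0.042,0,1,0,0,-0.005,0.4,0.042,0,1,0,0,-0.005,0.4,0.042,0,1,0,0,-0.005,0.4,0.042,0,1]'

```text
time: 3.98
position: [0.52, 0.0124, 0.0264]
tool_rot: [0.999, 0.053, -0.005, -0.001]
ft_force: [-6.4, -0.5, 6.6]
grip_width: 0.0869
grip_force: 3.3
```

```bash
cat > look.py <<'E'
from rig import robot
from h import *
import sys
c=robot.camera("top"); H=hsv(c); W=pts(c); hh,s,v=H[...,0],H[...,1],H[...,2]
b=blobs((hh>100)&(hh<130)&(s>150)&(v>60)&(abs(W[...,2]-.05)<.007))[0]
print('rack top cam',box(W[b]))
w=robot.camera("wrist"); cv2.imwrite(f'pics/{sys.argv[1]}.png',np.hstack([c['image'][100:280,120:400],cv2.resize(w['image'],(240,180))])[...,::-1])
c=robot.camera("scene"); H=hsv(c); W=pts(c); hh,s,v=H[...,0],H[...,1],H[...,2]
b=blobs((hh>100)&(hh<130)&(s>150)&(v>60)&(abs(W[...,2]-.051)<.007))[0]
print('rack scene',box(W[b]))
cv2.imwrite(f'pics/{sys.argv[1]}s.png',cv2.resize(c['image'][60:330,100:460],(720,540))[...,::-1])
o=robot.get_obs(); q=o['tool_rot']; print(o['time'],o['position'],'yaw',2*np.degrees(np.arctan2(q[1],q[0])),o['ft_force'])
E
python3 look.py a
```

```text
rack top cam (array([573.8,  19.5]), (89.5, 126.4), 5.5)
rack scene (array([700.7, 264.4]), (679.5, 140.6), 63.7)
4.1333 [0.52269385 0.01209579 0.02638393] yaw 6.029733156173841 [-2.31384233  1.65718398  1.1854736 ]
```

View pics/as.png

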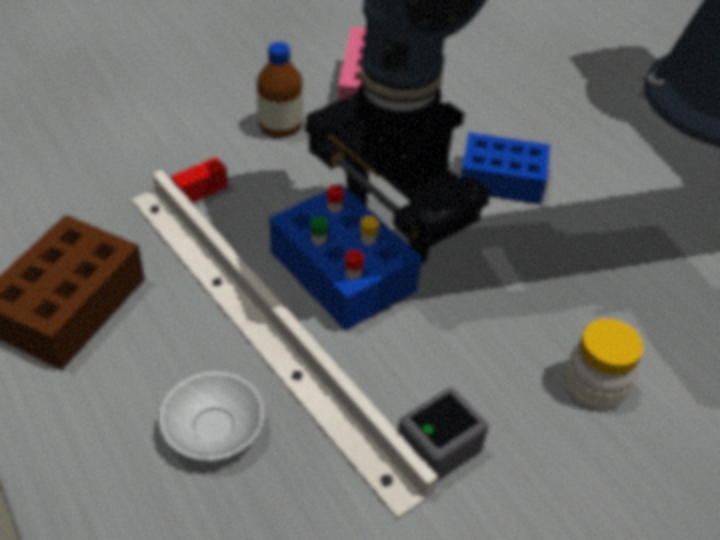

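The rack is following squarely, with about 46 mm left to the fence. The hand stays above the tubes and everything else is in place.

Call:
send_rows --increments '[0,0,0,0.4,0.042,0,1,0,0,0,0.4,0.042,0,1,0,0,0,0.4,0.042,0,1,0,0,0,0.4,0.042,0,1,0,0,0,0.4,0.042,0,1,0,0,0,0.4,0.042,0,1,0,0,0,0.4,0.042,0,1,0,0,0,0.4,0.042,0,1,0,0,0,0.4,0.042,0,1,0,0,0,0.4,0.042,0,1]'

```text
time: 4.97
position: [0.5647, 0.0158, 0.0265]
tool_rot: [0.999, 0.052, 0.0, 0.0]
ft_force: [-2.7, -0.9, -1.7]
grip_width: 0.0871
grip_force: 0.9
```

Call:
send_rows --increments '[0,0,0,0.1,0.01,0,1,0,0,0,0.1,0.01,0,1,0,0,0,0.1,0.01,0,1,0,0,0,0.1,0.01,0,1]'

```text
time: 5.3
position: [0.5646, 0.0159, 0.0264]
tool_rot: [0.999, 0.053, -0.004, -0.0]
ft_force: [-10.0, -4.6, 6.0]
grip_width: 0.0872
grip_force: 5.1
```

```bash
python3 look.py b
```

```text
rack top cam (array([625.7,  -1.2]), (157.6, 104.1), 39.9)
rack scene (array([723.9, 263.6]), (653.6, 136.0), 67.0)
5.45 [0.56465849 0.01590976 0.0264674 ] yaw 6.007280689711378 [-7.9385393  -2.89279     3.60251042]
```

Call:
send_rows --increments '[0,0,0,0.1,0.01,0,1,0,0,0,0.1,0.01,0,1,0,0,0,0.1,0.01,0,1,0,0,0,0,0,0,1]'

```text
time: 5.78
position: [0.5645, 0.016, 0.0264]
tool_rot: [0.999, 0.053, -0.007, -0.0]
ft_force: [-13.2, -4.7, 8.7]
grip_width: 0.087
grip_force: 7.0
```

```bash
python3 look.py c
```

```text
rack top cam (array([625.6,  -1.9]), (157.6, 103.4), 39.4)
rack scene (array([723.8, 262.9]), (655.0, 136.0), 67.0)
5.9333 [0.56458957 0.01594768 0.02646793] yaw 6.026165750021672 [-13.02143705  -5.42850095   7.77426584]
```

View pics/cs.png

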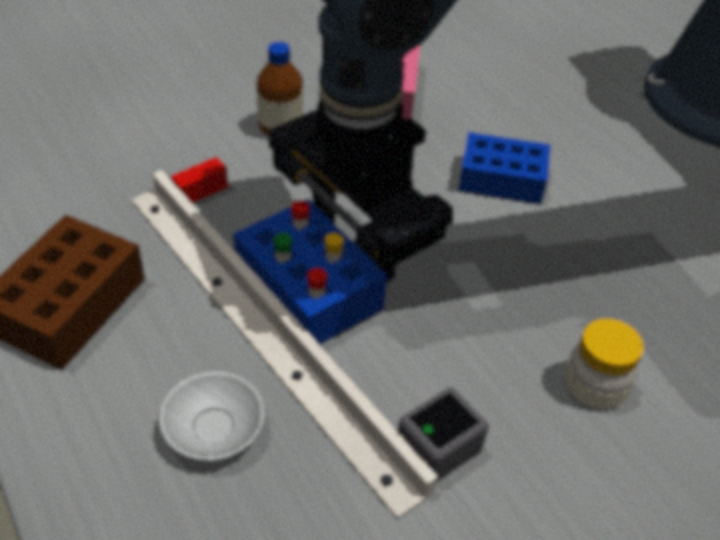

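The rack sits flat on the fence: the hand stalls there at about 13 N. Next I back off, lift, turn the hand 90° and part-close the fingers, then go to the rack's +y end.

Call:
send_rows --increments '[0,0,0,-2,-0.21,0,1,0,0,0,-2,-0.21,0,1,0,0,0,0,0,3.1,1,0,0,0,0,0,3.1,1,0,0,0,0,0,3.1,1,0,0,0,0,0,3.1,1,0,0,-0.1208,0.57,0.86,0,0.46,0,0,-0.1208,0.57,0.86,0,0.46,0,0,-0.1208,0.57,0.86,0,0.46,0,0,-0.1208,0.57,0.86,0,0.46,0,0,-0.1208,0.57,0.86,0,0.46,0,0,-0.1208,0.57,0.86,0,0.46,0,0,-0.1208,0.57,0.86,0,0.46,0,0,-0.1208,0.57,0.86,0,0.46,0,0,-0.1208,0.57,0.86,0,0.46,0,0,-0.1208,0.57,0.86,0,0.46,0,0,-0.1208,0.57,0.86,0,0.46,0,0,-0.1208,0.57,0.86,0,0.46,0,0,-0.1208,0.57,0.86,0,0.46,0,0,0,0,0,0,0.46]'

```text
time: 7.6
position: [0.6029, 0.0856, 0.1472]
tool_rot: [0.761, -0.647, -0.016, -0.032]
ft_force: [0.0, -0.4, 0.2]
grip_width: 0.0403
grip_force: 0.0
```

```bash
python3 look.py d; python3 -c "
from rig import robot
o=robot.get_obs();print(o['q'],o['grip_width'])"
```

```text
rack top cam (array([601.4, -12.1]), (67.9, 136.9), 79.8)
rack scene (array([723.5, 264.5]), (652.2, 137.8), 67.0)
7.75 [0.60150119 0.08797039 0.1473795 ] yaw -80.5247189039698 [-0.01534008  1.61980353 -0.01793421]
[-0.07353693  0.60016018  1.57066961  0.08573035  0.96413908  2.85401696] 0.03997912041267171
```

View pics/d.png

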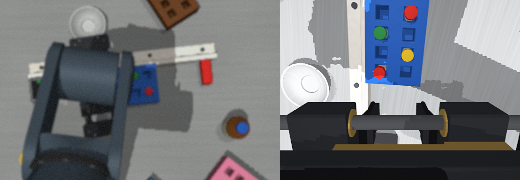

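The last joint reached its limit this way (yaw −80°), so I'll turn the opposite way to the equivalent pose at yaw +96°.

Call:
send_rows --increments '[0,0,0.12,0,0,0,0.46,0,0,0.12,0,0,0,0.46,0,0,0.12,0,0,0,0.46,0,0,0.12,0,0,0,0.46,0,0,0.12,0,0,0,0.46,0,0,0.12,0,0,0,0.46,0,0,0.12,0,0,0,0.46,0,0,0.12,0,0,0,0.46,0,0,0.12,0,0,0,0.46,0,0,0.12,0,0,0,0.46,0,0,0.12,0,0,0,0.46,0,0,0.12,0,0,0,0.46,0,0,0.12,0,0,0,0.46,0,0,0.12,0,0,0,0.46,0,0,0.12,0,0,0,0.46,0,0,0.12,0,0,0,0.46,0,0,0.12,0,0,0,0.46,0,0,0.12,0,0,0,0.46,0,0,0.12,0,0,0,0.46,0,0,0.12,0,0,0,0.46]'

```text
time: 9.42
position: [0.6011, 0.0891, 0.1473]
tool_rot: [0.876, 0.48, -0.034, 0.006]
ft_force: [-0.6, -0.1, -0.5]
grip_width: 0.0403
grip_force: 0.0
```

```bash
python3 look.py e; python3 -c "
from rig import robot
o=robot.get_obs();print(o['q'],o['tool_rot'])"
```

```text
rack top cam (array([613.9,   9.9]), (121.6, 133.3), 66.7)
rack scene (array([722.5, 262.4]), (657.2, 136.2), 66.9)
9.5667 [0.6008883  0.08898253 0.14723922] yaw 56.91119322066111 [ 0.27233308 -0.09775059  0.86485583]
[-0.01469394  0.62838113  1.50673754 -0.0508502   1.0611395   0.58884104] [ 0.8786486   0.47618595 -0.03443847  0.00612966]
```

Run:
```python
from rig import robot
import numpy as np
from scipy.spatial.transform import Rotation as R
o=robot.get_obs(); h=np.radians(96/2)
T=R.from_quat([np.cos(h),np.sin(h),0,0]); r=(T*R.from_quat(o['tool_rot']).inv()).as_rotvec()
print(r,r/8,(np.array([.6053,.124,.026])-o['position'])*100)
```

```text
[ 0.06056817 -0.03771163  0.6819456 ] [ 0.00757102 -0.00471395  0.0852432 ] [  0.44117018   3.50174739 -12.12392175]
```

Call:
send_rows --increments '[0.0076,-0.0047,0.0852,0.055,0.44,0,0.46,0.0076,-0.0047,0.0852,0.055,0.44,0,0.46,0.0076,-0.0047,0.0852,0.055,0.44,0,0.46,0.0076,-0.0047,0.0852,0.055,0.44,0,0.46,0.0076,-0.0047,0.0852,0.055,0.44,0,0.46,0.0076,-0.0047,0.0852,0.055,0.44,0,0.46,0.0076,-0.0047,0.0852,0.055,0.44,0,0.46,0.0076,-0.0047,0.0852,0.055,0.44,0,0.46,0,0,0,0,0,0,0.46,0,0,0,0,0,0,0.46]'

```text
time: 10.4
position: [0.6053, 0.1235, 0.1471]
tool_rot: [0.67, 0.742, -0.0, 0.0]
ft_force: [-0.2, 0.2, 0.3]
grip_width: 0.0402
grip_force: 0.0
```

```bash
python3 look.py f; python3 -c "
from rig import robot
import cv2
o=robot.get_obs();print(o['q'],o['tool_rot'])
cv2.imwrite('pics/fw.png',robot.camera('wrist')['image'][...,::-1])"
```

```text
rack top cam (array([595.5,  19.8]), (132.9, 127.6), 5.8)
rack scene (array([724. , 266.4]), (648.7, 136.6), 66.9)
10.55 [0.60527243 0.12313987 0.14696026] yaw 95.93499931802458 [-0.26295845 -0.27093202  0.17483921]
[ 2.03064156e-02  6.18948415e-01  1.52656857e+00 -7.02907083e-04
  9.96894556e-01 -8.28970047e-02] [ 6.69551953e-01  7.42765055e-01 -4.95392354e-04 -9.64249414e-05]
```

View pics/fs.png

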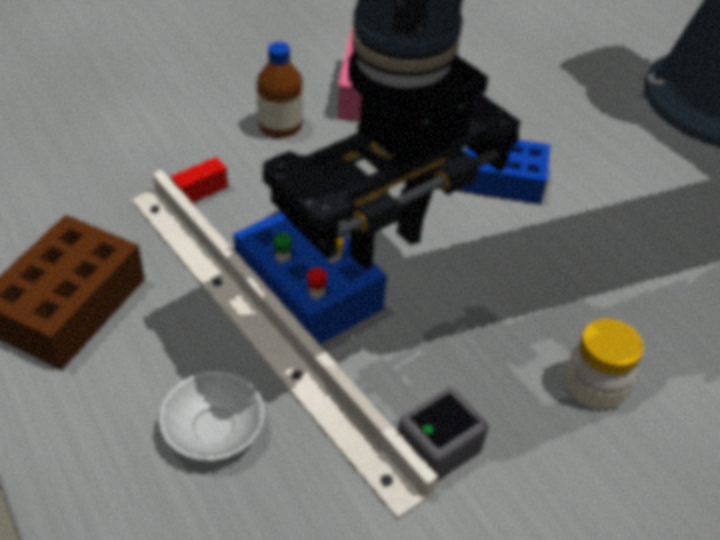

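The scene view shows the fingers hovering near the rack's +y end. That end's top corners are at about (318,312) and (385,274) in the crop, so I'll convert these to positions before lowering.

Run:
```python
import pickle
from h import *
c=pickle.load(open('scene.pkl','rb'))
P=ray(c,[[100+318/2,60+312/2],[100+385/2,60+274/2]],.05)
n=np.array([.9945,.1046]);e=np.array([-.1046,.9945])
print(P, P[:,:2]@n, P[:,:2]@e, np.linalg.norm(P[0]-P[1]))
```

```text
[[0.64739382 0.08997833 0.05      ]
 [0.5687963  0.07965243 0.05      ]] [0.65324489 0.57399956] [0.02176605 0.01971825] 0.07927291112030016
```

Call:
send_rows --increments '[0,0,0,0,0,-2.42,0.46,0,0,0,0,0,-2.42,0.46,0,0,0,0,0,-2.42,0.46,0,0,0,0,0,-2.42,0.46,0,0,0,0,0,-2.42,0.46,0,0,0,0,0,0,0.46,0,0,0,0,0,0,0.46]'

```text
time: 11.18
position: [0.6042, 0.1231, 0.0248]
tool_rot: [0.669, 0.743, -0.002, -0.001]
ft_force: [0.6, 0.5, 0.3]
grip_width: 0.0399
grip_force: 0.0
```

Call:
send_rows --increments '[0,0,0,0.046,-0.398,0,0.46,0,0,0,0.046,-0.398,0,0.46,0,0,0,0.046,-0.398,0,0.46,0,0,0,0.046,-0.398,0,0.46,0,0,0,0.046,-0.398,0,0.46,0,0,0,0.046,-0.398,0,0.46,0,0,0,0.046,-0.398,0,0.46,0,0,0,0.046,-0.398,0,0.46,0,0,0,0.046,-0.398,0,0.46,0,0,0,0.046,-0.398,0,0.46,0,0,0,0.046,-0.398,0,0.46,0,0,0,0.046,-0.398,0,0.46,0,0,0,0.046,-0.398,0,0.46,0,0,0,0.046,-0.398,0,0.46,0,0,0,0.046,-0.398,0,0.46]'

```text
time: 12.43
position: [0.6118, 0.0647, 0.0265]
tool_rot: [0.669, 0.743, 0.0, -0.001]
ft_force: [-1.8, 6.8, 4.0]
grip_width: 0.0398
grip_force: 3.0
```

```bash
python3 look.py g
```

```text
rack top cam (array([600.6, -25.8]), (134.6, 99.2), 4.9)
rack scene (array([630. , -51.7]), (88.2, 45.6), 5.3)
12.5833 [0.6119746  0.06388416 0.02624199] yaw 96.0200297529734 [-0.96223786  3.26193135  3.0674009 ]
```

View pics/gs.png

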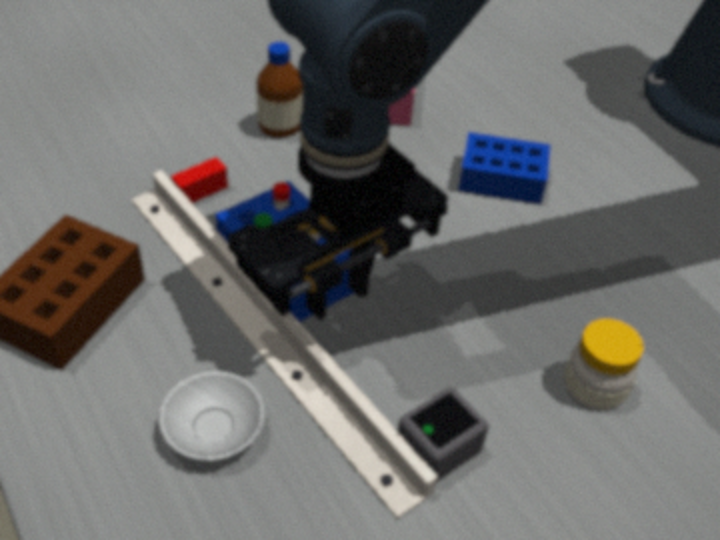

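The rack is sliding along the fence toward the stop, with about 77 mm to go and everything clear.

Call:
send_rows --increments '[0,0,0,0.044,-0.398,0,0.46,0,0,0,0.044,-0.398,0,0.46,0,0,0,0.044,-0.398,0,0.46,0,0,0,0.044,-0.398,0,0.46,0,0,0,0.044,-0.398,0,0.46,0,0,0,0.044,-0.398,0,0.46,0,0,0,0.044,-0.398,0,0.46,0,0,0,0.044,-0.398,0,0.46,0,0,0,0.044,-0.398,0,0.46,0,0,0,0.044,-0.398,0,0.46,0,0,0,0.044,-0.398,0,0.46,0,0,0,0.044,-0.398,0,0.46,0,0,0,0.044,-0.398,0,0.46,0,0,0,0.044,-0.398,0,0.46,0,0,0,0.044,-0.398,0,0.46,0,0,0,0.044,-0.398,0,0.46,0,0,0,0.044,-0.398,0,0.46]'

```text
time: 14.0
position: [0.6188, -0.0028, 0.0262]
tool_rot: [0.669, 0.743, -0.0, -0.001]
ft_force: [-1.4, 7.0, 5.2]
grip_width: 0.0398
grip_force: 3.4
```

Call:
send_rows --increments '[0,0,0,0.01,-0.1,0,0.46,0,0,0,0.01,-0.1,0,0.46,0,0,0,0.01,-0.1,0,0.46,0,0,0,0.01,-0.1,0,0.46,0,0,0,0.01,-0.1,0,0.46]'

```text
time: 14.42
position: [0.6193, -0.0077, 0.0262]
tool_rot: [0.669, 0.743, -0.0, -0.001]
ft_force: [-1.5, 6.8, 4.7]
grip_width: 0.04
grip_force: 3.3
```

Still sliding (7 N, steady); going on slowly.

Call:
send_rows --increments '[0,0,0,0.01,-0.1,0,0.46,0,0,0,0.01,-0.1,0,0.46,0,0,0,0.01,-0.1,0,0.46,0,0,0,0.01,-0.1,0,0.46,0,0,0,0.01,-0.1,0,0.46,0,0,0,0.01,-0.1,0,0.46]'

```text
time: 14.92
position: [0.6195, -0.0101, 0.0262]
tool_rot: [0.669, 0.743, 0.002, -0.003]
ft_force: [-0.8, 20.0, 5.9]
grip_width: 0.04
grip_force: 10.1
```

Call:
send_rows --increments '[0,0,0,0.01,-0.1,0,0.46,0,0,0,0.01,-0.1,0,0.46,0,0,0,0.01,-0.1,0,0.46]'

```text
time: 15.17
position: [0.6195, -0.0102, 0.0263]
tool_rot: [0.67, 0.743, 0.003, -0.005]
ft_force: [0.9, 29.1, 8.4]
grip_width: 0.04
grip_force: 14.3
```

The rack is against the stop: no motion at 29 N. Backing off and lifting to look.

Call:
send_rows --increments '[0,0,0,-0.1,1,0,0.46,0,0,0,-0.21,2,0,0.46,0,0,0,0,0,3.5,0.46,0,0,0,0,0,3.5,0.46,0,0,0,0,0,3.5,0.46,0,0,0,0,0,3.5,0.46,0,0,0,-2,3.3,0,0.46,0,0,0,-2,3.3,0,0.46,0,0,0,-2,3.3,0,0.46,0,0,0,-2,3.3,0,0.46,0,0,0,-2,3.3,0,0.46,0,0,0,-2,3.3,0,0.46,0,0,0,-1,3.3,0,0.46,0,0,0,0,0,0,0.46,0,0,0,0,0,0,0.46]'

```text
time: 16.42
position: [0.4873, 0.2438, 0.1657]
tool_rot: [0.667, 0.745, -0.001, 0.0]
ft_force: [0.8, 0.2, -0.6]
grip_width: 0.0398
grip_force: 0.0
```

```bash
python3 look.py i
python3 - <<'E'
from rig import robot
import cv2,numpy as np
t=robot.camera('top')['image'][110:240,230:390]; s=robot.camera('scene')['image'][110:240,150:310]
cv2.imwrite('pics/i2.png',np.hstack([cv2.resize(a,(400,325),interpolation=3) for a in (t,s)])[...,::-1])
E
```

```text
rack top cam (array([606.5, -77.6]), (133.6, 147.1), 6.4)
rack scene (array([724. , 183.1]), (794.3, 130.7), 71.1)
16.5667 [0.48872202 0.24167643 0.1657781 ] yaw 95.9995011099833 [-0.48755329 -0.35757552  0.05244924]
```

View pics/i2.png

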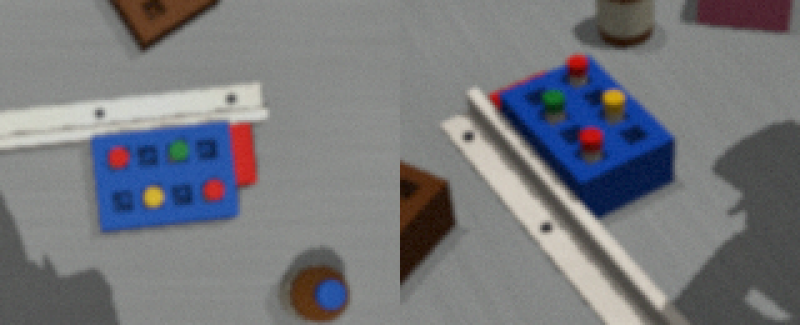

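The rack sits in the corner against the fence and the stop, with all tubes upright. I'll measure its pose before deciding on a final press.

Run:
```python
from rig import robot
from h import *
for nm in('top','scene'):
    c=robot.camera(nm);H=hsv(c);W=pts(c)
    m=(H[...,0]>100)&(H[...,0]<130)&(H[...,1]>150)&(H[...,2]>50)&(abs(W[...,2]-(.05 if nm=='top' else .0515))<.004)&(W[...,0]>.5)&(W[...,0]<.7)&(W[...,1]>-.2)&(W[...,1]<.06)
    b=blobs(m)[0]&m; P=W[b]; C,d,a=box(P); print(nm,b.sum(),C,d,a)
    n=np.array([.9945,.1046]);e=np.array([-.1046,.9945]); C=C/1000
    print(' fence gap %.1f mm, stop gap %.1f mm'%((.6639-C@n-.045)*1e3,(C@e-.065+.2144)*1e3))
```

```text
top 1390 [630.7 -84.8] (87.0, 128.0) 6.0
 fence gap 0.5 mm, stop gap -0.9 mm
scene 1291 [631.1 -83.6] (92.6, 130.4) 5.6
 fence gap 0.0 mm, stop gap 0.2 mm
```

```bash
python3 -c "
from rig import robot
print(robot.hand_in())"
```

```text
the job is handed in; nothing more can be done
None
```

The job is handed in (no verdict shown): the blue rack sits flat against the fence with its end on the red stop, both gaps within about 1 mm by camera, tubes upright and the hand clear; the last joint briefly read 2.854 rad, 0.004 over its 2.85 limit, which could count as a failure.

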